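# Clear the tray and grease the linear axis

### The job

Clear the inspection axis for greasing: take the purple tray off its platform and stack it squarely on the pile of purple trays, edges flush, and let go of it. Then take the grease coupler out of its blue holder and press it squarely onto the tilted grease nipple until the orange sprung collar snaps down fully, and keep holding it pressed there against the spring: the program finishes while still gripping and pressing the coupler. Leave everything else where it stands.

Things in the scene. Friction and masses are not known exactly. Their poses are not given: they have to be found in the camera images.
- axis: Linear axis fixed to the table: aluminium bed 90 (x) x 240 (y) x 45 mm high, origin at the centre of its underside, z up; end blocks 75 mm high. In its middle a tray platform 40 (x) x 110 mm (y), flat top 100 mm above the table, on a black carriage 84 x 100 mm, 67 mm high. On its +x side a grey block, 28 mm high, carries the tilted nipple.
- nipple: Brass grease nipple fixed on the axis: stem 9 mm in diameter, tapering to 3 mm over its last 8 mm, leaning 22 degrees from vertical towards the axis's +x. Origin at the stem's tip (axis x +102, y 0, z 71 mm), z outward along the stem, y parallel to the axis's y. It stands 14 mm proud of the orange collar at rest, 22 mm with the collar fully pressed.
- collar (a joint): Travel of the orange sprung collar (21 mm across) along the nipple's stem: 0 = out, 0.008 m = at its stop. Pressed by the coupler's mouth; two sprung roller catches (21 mm apart at rest, in the nipple's +-y) are pushed apart by the nose and snap behind its bulb at about 5 mm of travel. Push: about 9 N at 1-2 mm, 3.5 N at 6 mm, 9 N at the stop. It springs back if let go.
- coupler: Push-type grease coupler, 250 g +-30 %, upright, mouth down in the holder. Origin: centre of the mouth, z along its axis to the top. Nose 34 mm long, 22 mm thick with a brass bulb (28 mm at z 7 mm, tapering to 20 at the mouth); bore 16 mm wide, 26 mm deep; dark flange 44 mm across, z 34-40 mm; red square grip 24 x 24 mm, sides along x and y, z 40-86 mm. Fingertips may bear on the flange to push.
- holder: Blue block 72 x 72 x 38 mm fixed to the table, origin at the centre of its underside, with an upright hole 32 mm in diameter right through the middle: the coupler's nose hangs in it and its flange rests on the block's top.
- tray: Loose purple component tray, 56 mm (x) x 150 mm (y) x 14 mm high, 120 g (may vary by 30 %), flat above and below. Origin at the centre of its underside, z up. It starts on the axis's platform, which it overhangs all round; its long side runs about along the axis's y.
- pile_top (a point): Centre of the top face of the pile of two identical purple trays, on a black base (64 x 158 mm, 6 mm high) fixed to the table; the top is 34.5 mm above the table. Site x runs along the trays' 56 mm side, y along the 150 mm side, z up. The pile does not move.
- grease_jar: Bystander: yellow-capped grease jar, 56 mm across, 65 mm tall. Origin on its underside.
- wrench: Bystander: steel wrench lying flat. Origin on its underside.
- screwdriver: Bystander: screwdriver lying flat. Origin on its underside.
- lens: Bystander: black camera lens standing upright, 52 mm across, 50 mm tall. Origin on its underside.
- screw_cup: Bystander: small white open cup, 68 mm across, 40 mm tall. Origin on its underside.
- grey_tray: Bystander: grey tray, 56 x 150 x 14 mm, not part of the job. Origin on its underside.

How it is judged:
By the outcome, as a careful person would: the job done as asked, in the order asked, and still so for the second after the job is handed in, while the arm keeps its last pose, push and grip.
It also fails if it takes over 64 s, if anything falls off the work surface, if the arm or the gripper's body presses on something with over 40 N, if the wrist force passes 120 N, or if a joint passes its speed limit or range.

### The arm

A 6-joint arm with a two-finger parallel gripper is mounted at the origin on the work surface. World frame = base frame: x ahead of the robot, y to its left, z up, the work surface at z = 0. Lengths are in mm, angles in rad, forces in N, time in s.
With the tool pointing down it reaches from about 275 to 1000 mm from the base axis. Payload 8.4 kg.
Tool frame: the origin (TCP) lies between the finger pads; the fingertips stand r.finger_overhang ahead of it and the grasp point (between the pads) is the TCP (r.finger_overhang is the distance from the TCP to the fingertips, in mm); z points along the fingers, y is the line along which they close (so a half turn about z gives the same grasp; the last joint's range is limited). The gripper opens to 85 mm and grips with 20 to 120 N. Pads are 22 mm wide; open, the fingers measure 114 mm over their backs; the gripper's body (76 mm by 85 mm) begins 54 mm behind the grasp point. The pads swing forward as they close: fully open they stand 13 mm farther back than shut.
Start: joints at [1.134, 0.353, 1.633, -0, 1.155, -0.002], TCP at [263.267, 566.85, 250.281] pointing down, gripper open.
Joint ranges: [-2.63, 2.63], [-0.92, 2.1], [0.06, 2.66], [-1.3, 4.44], [0, 2.69], [-3.02, 3.02]. Speed limits (rad/s): [2.22, 2.22, 2.79, 3.14, 3.14, 3.14].

### API

Orientations are given as [roll, pitch, yaw] about the fixed x, y, z axes, in that order (R = Rz(yaw) Ry(pitch) Rx(roll)).
In Python, from rig import r, cams, sign_off gives the robot as it stands.
- The arm moves only by the shell command python3 -m crank 'ROWS' [FORCE]. ROWS is JSON, a list of rows, each a list of 7 numbers: the shift along the tool's x, y, z in m, then the turn, a rotation vector about the tool's x, y, z in rad, then the closure, from 0 (fully open) to 1 (shut). In form: [[dx, dy, dz, ax, ay, az, gripper], ...]. A call has 1 to 5 rows; each row is the pose to reach, as a shift and turn from the pose commanded when the call began, along the tool's axes at that moment; what a row does not reach only later rows make up. A row lasts 1/10 s, in which the tool goes at most 50 mm and 8.59 degrees, less where a joint would pass 70% of its speed; a pose out of reach is approached as far as the arm can. A call with a gripper value outside its range is refused whole. The fingers move at their own pace and stop on an object; FORCE is the grip in N (left out, the last holds). Time passes only in rows, so rows that repeat a pose let the fingers close. It gives the time, the measured TCP pose, the force, the opening and the grip force at its end, in the units of the state.
- r.sense(): the state, without advancing time (a new reading comes with each control period).
- cams.grab_frame(name): name is "scene" or "top"; returns a dict with "image" (480x640x3 uint8, red, green, blue), "fx", "fy", "cx", "cy" (pixels), "position" and "orientation" of the camera in the world. Camera axes: x right, y down, z forward; pixel columns grow to the right and rows downward; lengths in mm; the calibration is good to about 2 mm. A picture is of the moment at which its call begins. There is no depth.
- sign_off(): hands the job in; it is judged then, once.
The state is a dict: "clock": time; "qpos": joint angles; "qvel": joint speeds; "joint_efforts": joint torques, N m; "eef_pos": TCP position; "tcp_rot": TCP orientation; "contact_force": force on the tool from outside, world axes, zero at the start; "wrist_torque": the same for the moment, N m; "opening": opening from 0.0 (shut) to 1.0 (fully open); "grasp_force": force on a finger pad.
Only numpy, scipy, OpenCV 4.12 (cv2) and the standard library are available. Lean on these libraries where they do the work, as an engineer would, in place of code of your own. Each camera call takes 0.05 s, during which the arm holds its last target. There are 200 camera calls.

## Working session

There is one attempt and no reset: what is moved stays moved. The work goes in short steps, Python scripts to look and compute and a shell command to move; the robot and the scene stay as the last step left them, time stands still between calls to the robot, and variables do not carry over. Pictures are saved under pics/ and viewed, at most 10 in all, crops included, and the job is handed in when it is done.

```bash
ls; mkdir -p pics; python3 - <<'E'
from rig import r,cams
import cv2
for n in("scene","top"):
    f=cams.grab_frame(n);cv2.imwrite(f"pics/{n}0.png",f["image"][:,:,::-1])
    print({k:v for k,v in f.items() if k!="image"})
print(r.sense(),r.finger_overhang)
E
```

```text
pics
{'fx': 457.13740689386856, 'fy': 457.13740689386856, 'cx': 322.68330938774125, 'cy': 236.9886606613547, 'position': array([1355.6638529 ,  122.63825921,  742.0300351 ]), 'orientation': array([-2.27112238, -0.00550871,  1.62785263])}
{'fx': 578.9193454848624, 'fy': 578.9193454848624, 'cx': 325.32438243473644, 'cy': 247.26995663773044, 'position': array([ 558.53145498,   50.31820847, 1256.80661047]), 'orientation': array([-3.08515159,  0.02341262, -1.58025149])}
{'clock': 0.1, 'qpos': array([ 1.13361185e+00,  3.53568697e-01,  1.63404670e+00,  1.96569486e-05,
        1.15522731e+00, -2.38228837e-03]), 'qvel': array([ 0.00029061,  0.00083133, -0.00125046, -0.00033479, -0.00109683,
       -0.00120577]), 'joint_efforts': array([ 2.36015949e-04, -6.06365991e+01, -3.42817891e+01,  7.09430697e-05,
        4.06204621e-03,  6.04225397e-05]), 'eef_pos': array([263.08274846, 566.48642763, 249.64870477]), 'tcp_rot': array([-3.14034264e+00, -2.09518876e-05,  2.70678251e+00]), 'contact_force': array([ 0.41418732,  0.57414487, -0.02245691]), 'wrist_torque': array([-0.05187276,  0.05752336,  0.04055897]), 'grasp_force': 0.0, 'opening': 0.9982960061035864} 19.0
```

View pics/scene0.png

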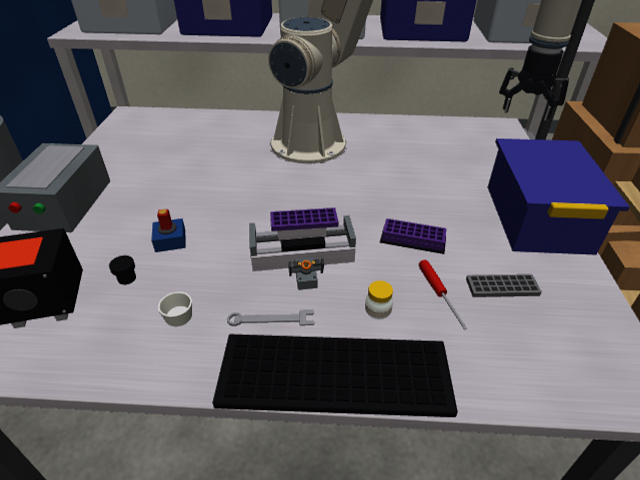

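View pics/top0.png

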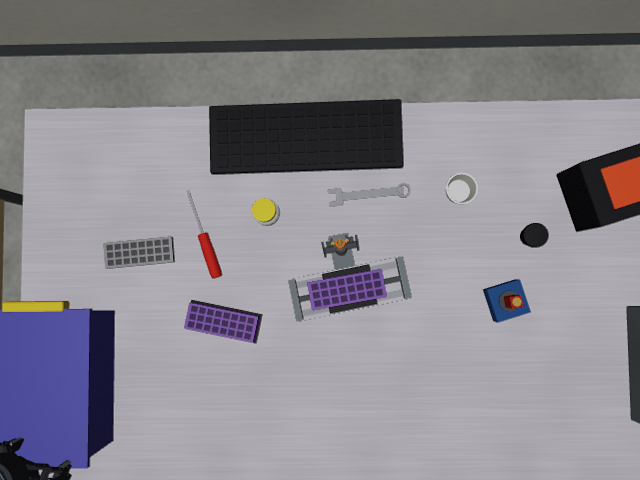

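The scene view shows the robot at the back, the purple tray on the axis (304,217) and the coupler in the blue holder (168,230). In the top view the tray is at (347,289), the pile at (222,321), the holder at (507,300) and the nipple at (341,243).

```bash
cat > h.py <<'E'
import numpy as np, cv2
from rig import r,cams
from scipy.spatial.transform import Rotation as R
def rot(o): return R.from_euler('xyz',o).as_matrix()
def ray(f,uv):
    uv=np.atleast_2d(uv).astype(float)
    d=np.c_[(uv[:,0]-f["cx"])/f["fx"],(uv[:,1]-f["cy"])/f["fy"],np.ones(len(uv))]
    return np.array(f["position"]),d@rot(f["orientation"]).T
def plane(f,uv,z):
    p,d=ray(f,uv); return p+d*((z-p[2])/d[:,2])[:,None]
def proj(f,P):
    c=(np.atleast_2d(P)-f["position"])@rot(f["orientation"])
    return np.c_[c[:,0]/c[:,2]*f["fx"]+f["cx"],c[:,1]/c[:,2]*f["fy"]+f["cy"]]
def cross(f,a,g,b):
    p,d=ray(f,a);q,e=ray(g,b);d=d[0];e=e[0]
    s=np.linalg.lstsq(np.c_[d,-e],q-p,rcond=None)[0]
    return (p+d*s[0]+q+e*s[1])/2, np.linalg.norm(p+d*s[0]-q-e*s[1])
def blobs(f,lo,hi,amin=60,close=0):
    hsv=cv2.cvtColor(f["image"],cv2.COLOR_RGB2HSV); m=cv2.inRange(hsv,np.array(lo),np.array(hi))
    if close: m=cv2.morphologyEx(m,cv2.MORPH_CLOSE,np.ones((close,close)))
    c,_=cv2.findContours(m,cv2.RETR_EXTERNAL,cv2.CHAIN_APPROX_NONE)
    return sorted([k for k in c if cv2.contourArea(k)>=amin],key=cv2.contourArea,reverse=True)
def rect(f,c,z):
    P=plane(f,c[:,0,:],z)[:,:2].astype(np.float32); (x,y),(w,h),a=cv2.minAreaRect(P)
    if w>h: w,h,a=h,w,a+90
    # a: direction of the w (short) side
    return np.round([x,y,w,h,(a+90)%180-90],1)
E
python3 - <<'E'
from h import *
f=cams.grab_frame("top");g=cams.grab_frame("scene")
for n,q in(("top",f),("scene",g)):
    hsv=cv2.cvtColor(q["image"],cv2.COLOR_RGB2HSV)
    for nm,lo,hi in(("purple",(128,90,60),(150,255,255)),("blue",(100,120,50),(118,255,255)),("red",(0,150,80),(6,255,255)),("orange",(7,150,120),(18,255,255))):
        for c in blobs(q,lo,hi,15,3):
            print(n,nm,cv2.contourArea(c),np.round(cv2.minAreaRect(c)[0]),np.round(c[:,0].mean(0),1),*[rect(q,c,z) for z in {"purple":(114,34.5),"blue":(38,),"red":(124,40+46),"orange":(55,)}[nm]])
# crops
a=f["image"][220:345,170:420];b=f["image"][220:340,460:560]
A=cv2.resize(f["image"][225:345,180:420],None,fx=3.3,fy=3.3,interpolation=cv2.INTER_CUBIC)
cv2.imwrite("pics/c1.png",A[:,:,::-1])
E
```

```text
top purple 2078.0 [346. 289.] [346.5 289.1] [540.7  35.8  57.2 149.8   9.8] [539.4  34.8  61.2 160.2   9.8]
top purple 1801.5 [221. 322.] [220.8 321.7] [478.5 283.5  52.5 140.8 -12. ] [472.9 299.7  56.2 150.6 -12. ]
top blue 1241.5 [506. 301.] [506.6 300.4] [ 512.5 -297.9   72.4   78.2   16.8]
top red 1397.5 [626. 183.] [623.7 181.2] [ 742.8 -512.1   80.5   83.8  -72.8] [ 749.  -530.9   83.2   86.6  -72.8]
top red 421.5 [209. 255.] [209.1 254.8] [610.5 305.2  20.6  89.6 -71.5] [612.2 313.8  21.3  92.6 -71.5]
top red 29.5 [515. 301.] [513.3 299.9] [ 514.3 -290.    21.9   23.6  -80.3] [ 512.8 -301.4   22.7   24.3  -80.3]
top orange 1278.5 [626. 183.] [623.9 181.3] [ 754.1 -546.7   82.    84.6  -72.8]
top orange 60.5 [340. 243.] [339.6 243.3] [634.8  47.7  17.7  19.1  44.5]
scene purple 928.5 [304. 217.] [303.3 217.2] [544.2  37.   56.1 147.9   9.8] [441.5  26.2  63.2 166.6   9.8]
scene purple 803.5 [414. 230.] [414.7 230.3] [575.5 280.9  49.3 132.  -12. ] [476.7 300.9  55.6 148.7 -12. ]
scene blue 297.0 [167. 229.] [167.4 230.4] [ 516.2 -300.3   70.2   72.5  -73.5]
scene red 971.5 [ 21. 253.] [ 18.9 252. ] [ 711.4 -526.1   81.6   87.2  -73.1] [ 671.8 -566.    86.6   92.6  -73.1]
scene red 275.0 [432. 276.] [432.7 276.3] [723.2 299.   19.5  86.9 -71. ] [684.3 309.8  20.7  92.3 -71. ]
scene red 29.5 [ 15. 204.] [ 14.7 204.3] [ 552.4 -621.2   13.8   29.1  -20. ] [ 503.  -666.9   14.6   30.9  -20. ]
scene orange 70.5 [306. 264.] [306.1 263.4] [630.6  48.8  28.5  30.7  50.5]
```

View pics/c1.png

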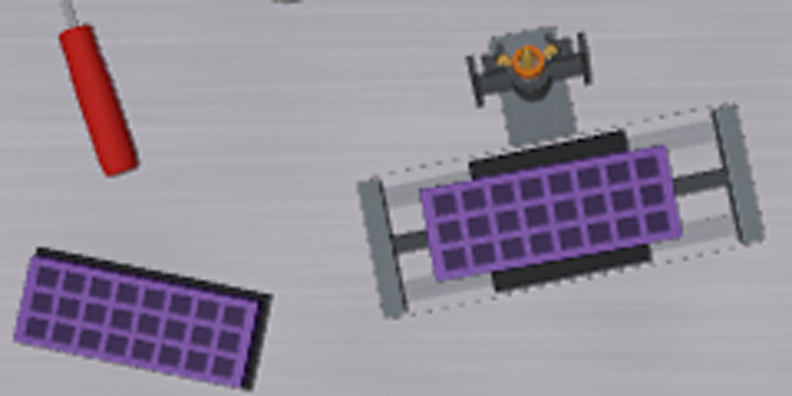

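The crop shows the tray rim, the pile on its black base, and the nipple with its orange collar and dark side brackets. The tray and pile rectangles fit well in both views, so I can start moving.

```bash
cat >> h.py <<'E'
def down(yaw): return R.from_euler('xyz',[np.pi,0,np.radians(yaw)]).as_matrix()
def delta(pos,M):
    s=r.sense(); T=rot(s["tcp_rot"])
    v=T.T@(np.array(pos)-s["eef_pos"])/1000; w=R.from_matrix(T.T@M).as_rotvec()
    print("delta",np.round(v,4),np.round(w,4),"q",np.round(s["qpos"],2),"t",round(s["clock"],1))
def state():
    s=r.sense(); print({k:np.round(s[k],3) for k in("clock","eef_pos","tcp_rot","contact_force","wrist_torque","opening","grasp_force")})
E
python3 -c "
from h import *
delta([541.5,36,200],down(99.8))"
```

```text
delta [-0.476  -0.3639  0.0501] [-8.000e-04  4.000e-04  9.649e-01] q [ 1.13  0.35  1.63 -0.    1.16 -0.  ] t 0.2
```

```bash
python3 -m crank '[[-0.24,-0.18,0,0,0,0.48,0],[-0.24,-0.18,0,0,0,0.48,0],[-0.24,-0.18,0,0,0,0.48,0],[-0.24,-0.18,0,0,0,0.48,0],[-0.24,-0.18,0,0,0,0.48,0]]' 30 ; python3 -c "
from h import *
delta([541.5,36,190],down(99.8))"
```

```text
clock: 0.7
eef_pos: [382.0, 344.8, 250.3]
tcp_rot: [3.141, 0.0, 2.226]
contact_force: [0.8, 0.5, 0.6]
opening: 1.003
grasp_force: 0.0
delta [-0.3421 -0.0617  0.0603] [2.000e-04 0.000e+00 4.842e-01] q [ 0.73  0.18  1.87 -0.    1.09  0.08] t 0.7
```

```bash
python3 -m crank '[[-0.342,-0.0617,0.06,0,0,0.484,0],[-0.342,-0.0617,0.06,0,0,0.484,0],[-0.342,-0.0617,0.06,0,0,0.484,0],[-0.342,-0.0617,0.06,0,0,0.484,0],[-0.342,-0.0617,0.06,0,0,0.484,0]]';  python3 -c "
from h import *
delta([541.5,36,160],down(99.8))"
```

```text
clock: 1.2
eef_pos: [495.3, 125.8, 207.6]
tcp_rot: [3.141, -0.0, 1.741]
contact_force: [0.7, 1.4, 0.1]
opening: 0.999
grasp_force: 0.0
delta [-0.0964  0.0303  0.0476] [ 0.0004 -0.0001 -0.0005] q [0.25 0.22 1.92 0.   1.   0.08] t 1.2
```

```bash
python3 -m crank '[[-0.0964,0.0303,0.0476,0,0,0,0],[-0.0964,0.0303,0.0476,0,0,0,0],[-0.0964,0.0303,0.0476,0,0,0,0],[-0.0964,0.0303,0.0476,0,0,0,0]]';  python3 -c "
from h import *
delta([541.5,36,117],down(99.8))
g=cams.grab_frame('scene');f=cams.grab_frame('top')
A=np.vstack([cv2.resize(q['image'][a:a+100,b:b+260],None,fx=3,fy=3,interpolation=2) for q,a,b in((g,150,170),(f,230,220))])
cv2.imwrite('pics/c2.png',A[:,:,::-1])"
```

```text
clock: 1.6
eef_pos: [540.9, 36.5, 159.1]
tcp_rot: [-3.14, -0.0, 1.74]
contact_force: [-0.7, 0.1, -0.4]
opening: 1.001
grasp_force: 0.0
delta [-0.0006  0.0006  0.0421] [-0.002  -0.0002 -0.002 ] q [ 0.06  0.33  1.89  0.    0.92 -0.1 ] t 1.6
```

View pics/c2.png

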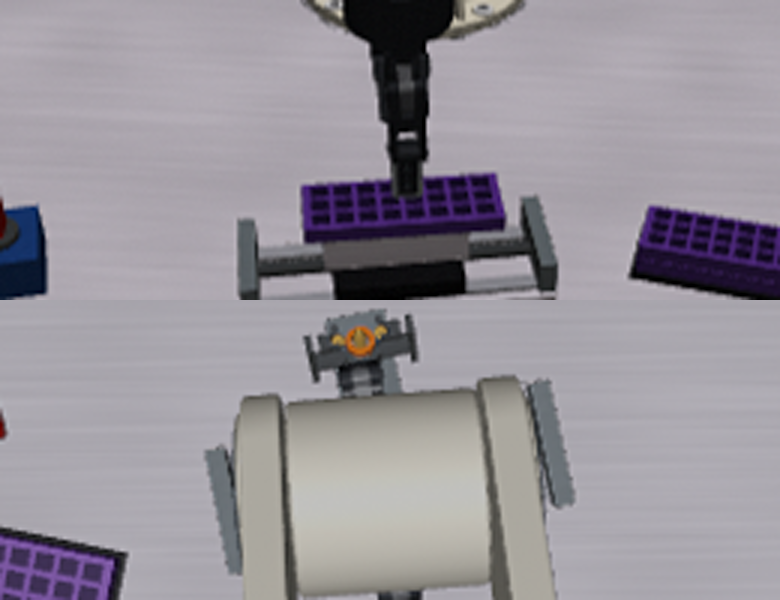

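The scene crop (top half) shows the finger centred on the tray at crop (407,190), about full-frame (306,213). In the top view the arm hides the tray.

```bash
python3 -m crank '[[-0.0006,0.0006,0.03,0,0,-0.002,0],[-0.0006,0.0006,0.042,0,0,-0.002,0],[-0.0006,0.0006,0.042,0,0,-0.002,0.2],[-0.0006,0.0006,0.042,0,0,-0.002,1],[-0.0006,0.0006,0.042,0,0,-0.002,1]]' 40; python3 -m crank '[[0,0,0,0,0,0,1],[0,0,0,0,0,0,1],[0,0,0,0,0,0,1],[0,0,0,0,0,0,1]]'; python3 -m crank '[[0,0,-0.03,0,0,0,1],[0,0,-0.06,0,0,0,1],[0,0,-0.06,0,0,0,1],[0,0,-0.06,0,0,0,1]]';  python3 -c "
from h import *
state();g=cams.grab_frame('scene')
delta([473.5,300,180],down(78))
A=cv2.resize(g['image'][130:300,170:450],None,fx=2.8,fy=2.8,interpolation=2)
cv2.imwrite('pics/c3.png',A[:,:,::-1])"
```

```text
clock: 2.2
eef_pos: [542.4, 38.0, 119.4]
tcp_rot: [3.14, 0.0, 1.745]
contact_force: [-0.6, -0.2, -0.7]
opening: 0.639
grasp_force: 42.7
clock: 2.6
eef_pos: [542.4, 37.8, 119.2]
tcp_rot: [3.14, -0.0, 1.745]
contact_force: [-1.0, 3.1, 7.3]
opening: 0.646
grasp_force: 43.6
clock: 3.0
eef_pos: [542.0, 37.4, 178.7]
tcp_rot: [3.14, 0.0, 1.745]
contact_force: [-0.2, 0.4, -2.0]
opening: 0.641
grasp_force: 43.3
{'clock': np.float64(3.0), 'eef_pos': array([542.016,  37.421, 178.677]), 'tcp_rot': array([3.14 , 0.   , 1.745]), 'contact_force': array([-0.225,  0.434, -2.014]), 'wrist_torque': array([-0.006,  0.051,  0.017]), 'opening': np.float64(0.641), 'grasp_force': np.float64(43.315)}
delta [ 0.2704 -0.0213 -0.0023] [-4.000e-04  1.000e-04  3.833e-01] q [ 0.07  0.31  1.88 -0.    0.95 -0.11] t 3.0
```

View pics/c3.png

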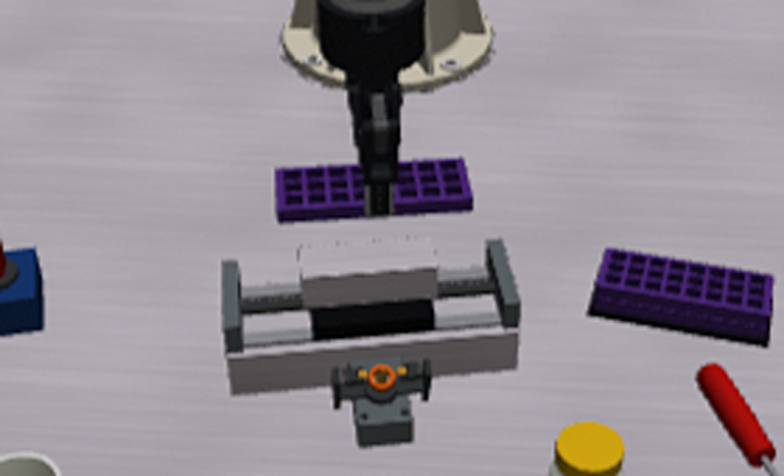

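The tray is gripped level at crop (375,190), and the platform is now empty.

```bash
python3 -m crank '[[0.272,-0.020,-0.002,0,0,0.3815,1],[0.272,-0.020,-0.002,0,0,0.3815,1],[0.272,-0.020,-0.002,0,0,0.3815,1],[0.272,-0.020,-0.002,0,0,0.3815,1],[0.272,-0.020,-0.002,0,0,0.3815,1]]'; python3 -m crank '[[0.05,0,0,0,0,0,1]]'; python3 -c "
from h import *
state();
delta([475,301.8,64],down(78.1))"
```

```text
clock: 3.55
eef_pos: [481.4, 272.1, 178.5]
tcp_rot: [-3.14, 0.002, 1.363]
contact_force: [1.2, 1.1, -0.7]
opening: 0.642
grasp_force: 43.3
clock: 3.65
eef_pos: [489.7, 320.7, 178.2]
tcp_rot: [-3.138, 0.003, 1.364]
contact_force: [1.9, -0.8, -1.3]
opening: 0.646
grasp_force: 43.3
{'clock': np.float64(3.65), 'eef_pos': array([489.741, 320.732, 178.213]), 'tcp_rot': array([-3.138e+00,  3.000e-03,  1.364e+00]), 'contact_force': array([ 1.865, -0.78 , -1.286]), 'wrist_torque': array([-0.026, -0.082, -0.03 ]), 'opening': np.float64(0.646), 'grasp_force': np.float64(43.261)}
delta [-0.0212 -0.0101  0.1143] [-0.0035  0.0032  0.0009] q [0.58 0.37 1.78 0.   0.99 0.78] t 3.6
```

```bash
python3 -m crank '[[-0.0212,-0.0101,0.03,0,0,0,1],[-0.0212,-0.0101,0.07,0,0,0,1],[-0.0212,-0.0101,0.1,0,0,0,1],[-0.0212,-0.0101,0.1,0,0,0,1],[-0.0212,-0.0101,0.1,0,0,0,1]]';  python3 -c "
from h import *
delta([475,301.8,64],down(78.1))
f=cams.grab_frame('top');g=cams.grab_frame('scene')
for q in(f,g):
  for c in blobs(q,(128,90,40),(150,255,255),15,3): print(cv2.contourArea(c),cv2.boundingRect(c))
A=np.vstack([cv2.resize(q['image'][a:a+75,b:b+200],None,fx=4,fy=4,interpolation=2) for q,a,b in((g,180,330),(f,280,130))])
cv2.imwrite('pics/c4.png',A[:,:,::-1])"
```

```text
clock: 4.15
eef_pos: [478.3, 300.7, 79.2]
tcp_rot: [-3.14, 0.002, 1.363]
contact_force: [-0.5, 0.5, -0.4]
opening: 0.639
grasp_force: 43.3
delta [ 0.0004 -0.0034  0.0152] [-0.0019  0.0019  0.0002] q [ 0.56  0.48  1.89 -0.    0.78  0.77] t 4.2
919.5 (221, 309, 39, 33)
1820.0 (382, 207, 67, 43)
```

View pics/c4.png

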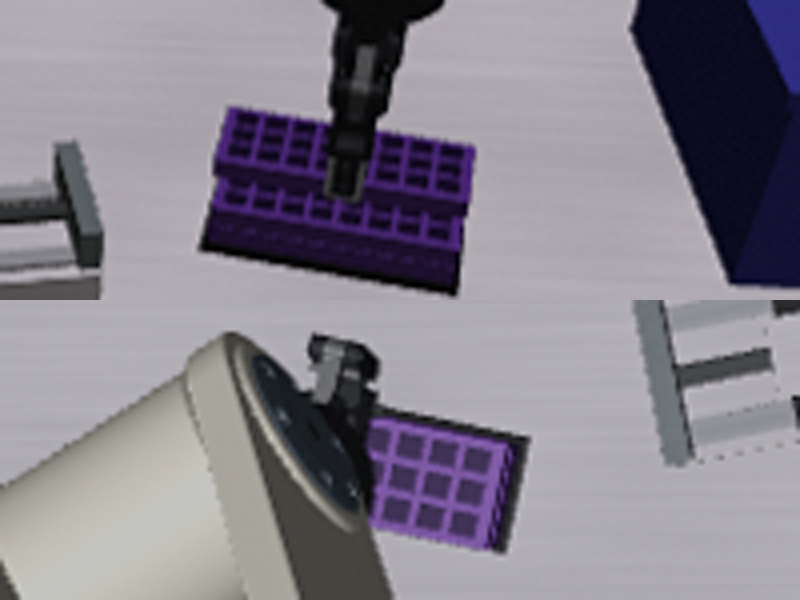

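The crop shows the tray about 25 mm above the pile and nearly aligned with it. Next I centre it and lower it to contact.

```bash
python3 -m crank '[[0.0004,-0.0034,0.01,-0.002,0.002,0,1],[0.0004,-0.0034,0.018,-0.002,0.002,0,1],[0.0004,-0.0034,0.0225,-0.002,0.002,0,1],[0.0004,-0.0034,0.0245,-0.002,0.002,0,1],[0.0004,-0.0034,0.0245,-0.002,0.002,0,1]]';  python3 -c "
from h import *
state();g=cams.grab_frame('scene')
f=cams.grab_frame('top')
A=np.vstack([cv2.resize(q['image'][a:a+60,b:b+160],None,fx=5,fy=5,interpolation=2) for q,a,b in((g,200,350),(f,290,160))])
cv2.imwrite('pics/c5.png',A[:,:,::-1])"
```

```text
clock: 4.75
eef_pos: [475.5, 302.1, 55.1]
tcp_rot: [3.14, -0.002, 1.363]
contact_force: [-0.7, -1.2, -1.5]
opening: 0.645
grasp_force: 43.3
{'clock': np.float64(4.75), 'eef_pos': array([475.518, 302.097,  55.069]), 'tcp_rot': array([ 3.140e+00, -2.000e-03,  1.363e+00]), 'contact_force': array([-0.714, -1.221, -1.532]), 'wrist_torque': array([-0.012, -0.003,  0.003]), 'opening': np.float64(0.645), 'grasp_force': np.float64(43.29)}
```

View pics/c5.png

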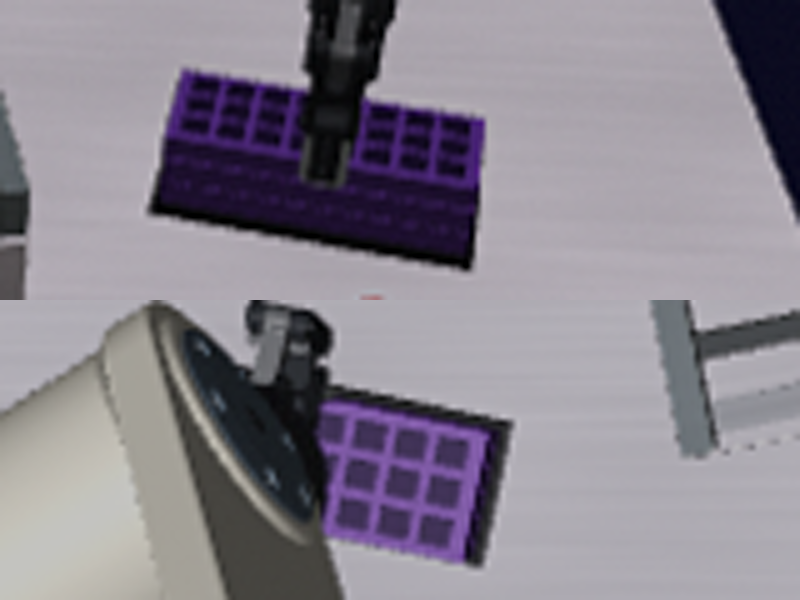

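The tray edges line up with the pile in both views. Now I set it down, release, retreat and measure.

```bash
python3 -m crank '[[0,0,0.0012,0,0,0,1],[0,0,0.0012,0,0,0,1],[0,0,0.0012,0,0,0,0.3],[0,0,0.0012,0,0,0,0],[0,0,0.0012,0,0,0,0]]'; python3 -m crank '[[0,0,0.001,0,0,0,0],[0,0,-0.05,0,0,0,0],[0,0,-0.1,0,0,0,0],[-0.05,0,-0.13,0,0,0,0],[-0.1,0,-0.13,0,0,0,0]]'; python3 -m crank '[[-0.2,0,0,0,0,0,0],[-0.2,0,0,0,0,0,0],[-0.2,0,0,0,0,0,0],[-0.2,0,0,0,0,0,0]]'; python3 -c "
from h import *
state();
f=cams.grab_frame('top');g=cams.grab_frame('scene')
for q in(f,g):
  for c in blobs(q,(128,90,60),(150,255,255),15,3): print(cv2.contourArea(c),cv2.boundingRect(c),rect(q,c,48.5),rect(q,c,34.5))
q=f
for c in blobs(q,(100,120,50),(118,255,255),300,3): print('blue',rect(f,c,38))
A=np.vstack([cv2.resize(q['image'][a:a+60,b:b+160],None,fx=5,fy=5,interpolation=2) for q,a,b in((g,200,350),(f,290,160))])
cv2.imwrite('pics/c6.png',A[:,:,::-1])"
```

```text
clock: 5.35
eef_pos: [475.8, 302.3, 54.4]
tcp_rot: [3.139, -0.002, 1.363]
contact_force: [-0.8, 0.3, 0.6]
opening: 0.992
grasp_force: 0.0
clock: 5.85
eef_pos: [458.5, 212.8, 187.1]
tcp_rot: [3.134, -0.006, 1.366]
contact_force: [0.6, -2.1, -0.4]
opening: 1.001
grasp_force: 0.0
clock: 6.25
eef_pos: [414.4, 14.4, 183.2]
tcp_rot: [3.139, -0.002, 1.364]
contact_force: [0.8, -0.3, 0.3]
opening: 1.0
grasp_force: 0.0
{'clock': np.float64(6.25), 'eef_pos': array([414.433,  14.377, 183.238]), 'tcp_rot': array([ 3.139e+00, -2.000e-03,  1.364e+00]), 'contact_force': array([ 0.817, -0.296,  0.313]), 'wrist_torque': array([-0.072, -0.063,  0.031]), 'opening': np.float64(1.0), 'grasp_force': np.float64(0.0)}
1837.0 (183, 302, 76, 40) [474.4 298.1  56.  151.6 -12. ] [473.4 300.9  56.7 153.3 -12. ]
809.5 (383, 215, 64, 27) [483.1 298.6  66.3 148.8 -11.8] [465.5 302.2  67.7 151.8 -11.8]
blue [ 512.4 -298.    72.3   78.2   16.8]
```

View pics/c6.png

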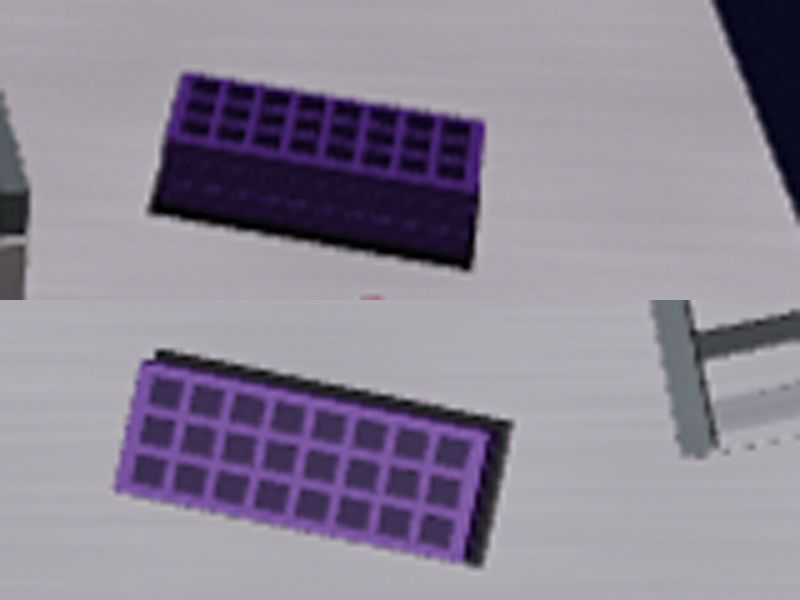

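The tray sits on the pile and looks flush, but the top view hints at an offset of about 1 mm. I compare it more finely with the first picture.

```bash
cat >> h.py <<'E'
def topface(f,box,z,vth,k=8):
    x,y,w,h=box; im=cv2.resize(f["image"][y:y+h,x:x+w],None,fx=k,fy=k,interpolation=cv2.INTER_CUBIC)
    hsv=cv2.cvtColor(im,cv2.COLOR_RGB2HSV); m=((hsv[...,1]>85)&(hsv[...,0]>125)&(hsv[...,0]<155)&(hsv[...,2]>vth)).astype(np.uint8)
    m=cv2.morphologyEx(m,cv2.MORPH_OPEN,np.ones((5,5)));c=max(cv2.findContours(m,0,1)[0],key=cv2.contourArea)
    return rect(f,np.round((c+.5)/k-.5+[x,y],2),z) , (c[:,0]+.5)/k-.5+[x,y]
E
python3 - <<'E'
from h import *
for n,box0,v in(("top",(175,290,100,65),(95,110,125)),("scene",(370,205,90,55),(55,65,75))):
    f=cams.grab_frame(n); f0=dict(f); f0["image"]=cv2.imread(f"pics/{n}0.png")[:,:,::-1].copy()
    for t in v: print(n,t,topface(f0,box0,34.5,t)[0],topface(f,box0,48.5,t)[0])
E
```

```text
top 95 [472.8 300.3  55.9 150.1 -12. ] [474.3 299.2  55.8 150.2 -12. ]
top 110 [472.6 300.6  55.5 149.7 -12. ] [474.2 299.4  55.5 149.8 -12. ]
top 125 [472.4 300.8  55.1 149.4 -12. ] [474.  299.6  55.1 149.5 -12. ]
scene 55 [476.6 301.2  58.7 150.2 -12.1] [478.1 300.   58.8 149.6 -12.1]
scene 65 [476.1 301.3  57.7 150.2 -12.1] [477.6 300.1  57.8 149.6 -12.1]
scene 75 [475.7 301.3  56.9 150.2 -11.9] [477.1 300.1  57.  149.4 -12.1]
```

Both views agree that the tray is off by about (+1.5, −1.2) mm, so I regrip it and shift it.

```bash
python3 -m crank '[[0.295,0,0,0,0,0,0],[0.295,0,0,0,0,0,0],[0.295,0,0,0,0,0,0],[0.295,0,0,0,0,0,0],[0.295,0,0,0,0,0,0]]'; python3 -m crank '[[0.045,0,0.03,0,0,0,0],[0.045,0,0.04,0,0,0,0],[0.045,0,0.04,0,0,0,0]]'; python3 -c "
from h import *
delta([475.8,302.3,54.6],down(78.1))"
```

```text
clock: 6.95
eef_pos: [466.2, 264.9, 183.5]
tcp_rot: [3.139, -0.003, 1.366]
contact_force: [1.9, -0.6, 0.3]
opening: 0.999
grasp_force: 0.0
clock: 7.25
eef_pos: [473.9, 306.4, 141.2]
tcp_rot: [-3.141, 0.001, 1.367]
contact_force: [-0.4, -0.7, 0.2]
opening: 0.999
grasp_force: 0.0
delta [-0.0035  0.0028  0.0866] [-0.001   0.0009  0.0043] q [0.57 0.39 1.86 0.   0.9  0.77] t 7.2
```

```bash
python3 -m crank '[[-0.0035,0.0028,0.04,0,0,0.004,0],[-0.0035,0.0028,0.07,0,0,0.004,0],[-0.0035,0.0028,0.0866,0,0,0.004,0],[-0.0035,0.0028,0.0866,0,0,0.004,0]]'; python3 -c "
from h import *
delta([475.8,302.3,54.6],down(78.1))"
```

```text
clock: 7.65
eef_pos: [476.5, 299.4, 55.5]
tcp_rot: [-3.141, 0.001, 1.359]
contact_force: [-0.2, -0.8, -0.8]
opening: 0.995
grasp_force: 0.0
delta [ 0.0027 -0.0013  0.0009] [-0.001   0.001  -0.0041] q [ 0.56  0.52  1.9  -0.    0.72  0.77] t 7.7
```

```bash
python3 -m crank '[[0.0027,-0.0012,0.0009,-0.001,0.001,-0.004,0],[0.0027,-0.0012,0.0009,-0.001,0.001,-0.004,0],[0.0027,-0.0012,0.0009,-0.001,0.001,-0.004,0]]'; python3 -c "
from h import *
delta([475.8,302.3,54.6],down(78.1))"; python3 -m crank '[[0,0,0,0,0,0,0]]'; python3 -c "
from h import *
delta([475.8,302.3,54.6],down(78.1))"
```

```text
clock: 7.95
eef_pos: [478.3, 304.2, 57.5]
tcp_rot: [3.137, -0.005, 1.363]
contact_force: [0.0, -0.6, -0.1]
opening: 1.0
grasp_force: 0.0
delta [-0.0024 -0.0021  0.0029] [ 0.0046 -0.0045  0.0003] q [0.56 0.51 1.9  0.   0.72 0.77] t 8.0
clock: 8.05
eef_pos: [478.1, 304.0, 57.1]
tcp_rot: [3.137, -0.004, 1.363]
contact_force: [0.1, -0.4, 0.1]
opening: 0.999
grasp_force: 0.0
delta [-0.0022 -0.0019  0.0025] [ 0.0041 -0.0041  0.0002] q [0.56 0.51 1.9  0.   0.72 0.77] t 8.1
```

```bash
python3 -m crank '[[-0.002,-0.0018,0.0023,0.004,-0.004,0,0],[-0.002,-0.0018,0.0023,0.004,-0.004,0,0],[-0.002,-0.0018,0.0023,0.004,-0.004,0,0],[-0.002,-0.0018,0.0023,0.004,-0.004,0,0],[-0.002,-0.0018,0.0023,0.004,-0.004,0,0]]'; python3 -c "
from h import *
delta([475.8,302.3,54.6],down(78.1))"
```

```text
clock: 8.55
eef_pos: [475.5, 302.2, 53.8]
tcp_rot: [-3.141, 0.001, 1.363]
contact_force: [0.6, -0.5, -0.0]
opening: 0.997
grasp_force: 0.0
delta [ 0.0002  0.0003 -0.0008] [-0.001   0.001   0.0002] q [ 0.56  0.52  1.9  -0.    0.72  0.77] t 8.6
```

```bash
python3 -m crank '[[0,0,0,0,0,0,1],[0,0,0,0,0,0,1],[0,0,0,0,0,0,1],[0,0,0,0,0,0,1],[0,0,0,0,0,0,1]]' 30; python3 -m crank '[[0,0,-0.0015,0,0,0,1],[0,0,-0.0015,0,0,0,1],[0.0009,-0.0015,-0.0015,0,0,0,1],[0.0009,-0.0015,-0.0015,0,0,0,1],[0.0009,-0.0015,-0.0015,0,0,0,1]]'; python3 -m crank '[[0,0,0,0,0,0,1],[0,0,0,0,0,0,1],[0,0,0,0,0,0,1]]'; python3 -c "
from h import *
delta([474.2,303.5,54.6],down(78.1))"
```

```text
clock: 9.05
eef_pos: [475.5, 302.2, 54.0]
tcp_rot: [-3.141, 0.001, 1.363]
contact_force: [-0.4, -1.4, 4.4]
opening: 0.643
grasp_force: 32.3
clock: 9.55
eef_pos: [474.0, 303.3, 55.2]
tcp_rot: [-3.14, 0.001, 1.363]
contact_force: [0.7, 0.0, -0.6]
opening: 0.643
grasp_force: 32.1
clock: 9.85
eef_pos: [474.2, 303.3, 55.3]
tcp_rot: [-3.141, 0.001, 1.363]
contact_force: [-0.1, -0.4, -1.8]
opening: 0.645
grasp_force: 32.1
delta [ 0.0002 -0.      0.0007] [-0.001   0.0011  0.0002] q [ 0.57  0.52  1.9  -0.    0.72  0.77] t 9.8
```

```bash
python3 -m crank '[[0,0,0.0013,0,0,0,1],[0,0,0.0013,0,0,0,1],[0,0,0.0013,0,0,0,0.4],[0,0,0.0013,0,0,0,0],[0,0,0.0013,0,0,0,0]]'; python3 -m crank '[[0,0,0,0,0,0,0],[0,0,-0.05,0,0,0,0],[0,0,-0.1,0,0,0,0],[-0.05,0,-0.13,0,0,0,0],[-0.1,0,-0.13,0,0,0,0]]'; python3 -m crank '[[-0.2,0,0,0,0,0,0],[-0.2,0,0,0,0,0,0],[-0.2,0,0,0,0,0,0],[-0.2,0,0,0,0,0,0]]'; python3 - <<'E'
from h import *
state()
S={}
for n,box0,v in(("top",(175,290,100,65),(95,110,125)),("scene",(370,205,90,55),(55,65,75))):
    f=cams.grab_frame(n); S[n]=f;f0=dict(f); f0["image"]=cv2.imread(f"pics/{n}0.png")[:,:,::-1].copy()
    for t in v: print(n,t,topface(f0,box0,34.5,t)[0],topface(f,box0,48.5,t)[0])
A=np.hstack([cv2.resize(q["image"][y:y+60,x:x+80],(400,300),interpolation=2) for q,x,y in((S["top"],470,270),(S["scene"],130,195))])
B=np.hstack([cv2.resize(q["image"][y:y+60,x:x+80],(400,300),interpolation=2) for q,x,y in((S["top"],300,215),(S["scene"],265,240))])
cv2.imwrite("pics/c7.png",np.vstack([A,B])[:,:,::-1])
E
```

```text
clock: 10.35
eef_pos: [474.2, 303.4, 54.0]
tcp_rot: [-3.141, 0.001, 1.363]
contact_force: [0.7, -0.0, -0.5]
opening: 0.954
grasp_force: 0.0
clock: 10.85
eef_pos: [457.4, 213.8, 187.3]
tcp_rot: [3.137, -0.003, 1.366]
contact_force: [1.6, -0.4, -0.6]
opening: 0.996
grasp_force: 0.0
clock: 11.25
eef_pos: [413.3, 15.4, 184.0]
tcp_rot: [-3.141, 0.001, 1.364]
contact_force: [1.2, -0.8, 0.5]
opening: 1.0
grasp_force: 0.0
{'clock': np.float64(11.25), 'eef_pos': array([413.313,  15.395, 184.016]), 'tcp_rot': array([-3.141e+00,  1.000e-03,  1.364e+00]), 'contact_force': array([ 1.215, -0.786,  0.549]), 'wrist_torque': array([ 0.015, -0.003, -0.042]), 'opening': np.float64(1.0), 'grasp_force': np.float64(0.0)}
top 95 [472.8 300.3  55.9 150.1 -12. ] [472.9 300.4  56.  150.1 -12. ]
top 110 [472.6 300.6  55.5 149.7 -12. ] [472.7 300.7  55.5 149.7 -12.1]
top 125 [472.4 300.8  55.1 149.4 -12. ] [472.5 300.9  55.1 149.4 -12. ]
scene 55 [476.6 301.2  58.7 150.2 -12.1] [476.7 301.2  58.5 149.3 -12.2]
scene 65 [476.1 301.3  57.7 150.2 -12.1] [476.2 301.3  57.6 149.3 -12.2]
scene 75 [475.7 301.3  56.9 150.2 -11.9] [475.8 301.3  56.7 149.3 -12.2]
```

View pics/c7.png

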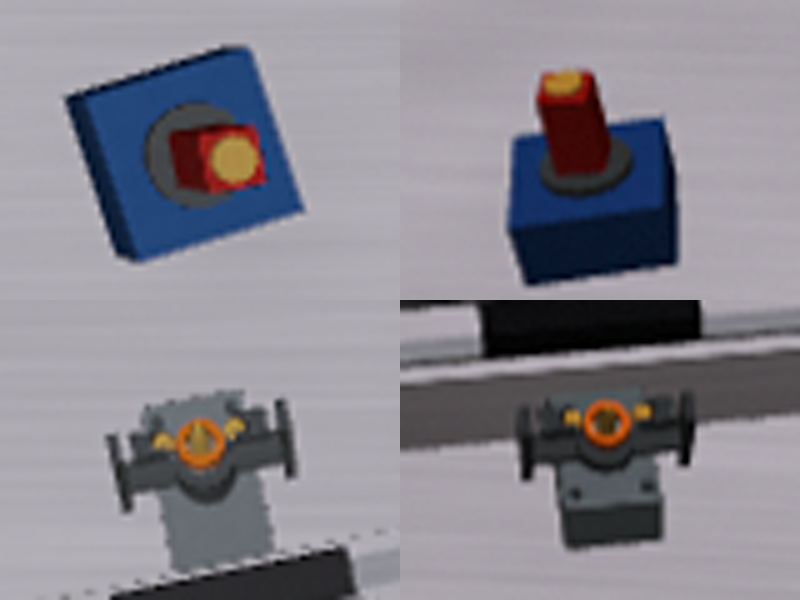

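The tray is now flush within 0.2 mm in both views. In the crops the coupler's brass cap is at top (517,302) and scene (163,212). The orange collar is at top (340,244) and scene (306,265), with brass catches on either side of it.

```bash
python3 - <<'E'
from h import *
f=cams.grab_frame("top");g=cams.grab_frame("scene")
def sub(q,box,lo,hi,k=8):
    x,y,w,h=box; im=cv2.resize(q["image"][y:y+h,x:x+w],None,fx=k,fy=k,interpolation=cv2.INTER_CUBIC)
    m=cv2.inRange(cv2.cvtColor(im,cv2.COLOR_RGB2HSV),np.array(lo),np.array(hi))
    cs=sorted(cv2.findContours(m,0,1)[0],key=cv2.contourArea,reverse=True)[:3]
    return [(np.array(cv2.fitEllipse(c)[0])+.5)/k-.5+[x,y] if len(c)>5 else None for c in cs if cv2.contourArea(c)>100],[cv2.contourArea(c)/k/k for c in cs]
Y=((17,100,120),(32,255,255));O=((5,170,140),(16,255,255))
ct,_=sub(f,(495,285,40,35),*Y);cs,_=sub(g,(150,200,30,25),*Y)
print("cap",ct,cs,cross(f,ct[0],g,cs[0]))
ot,_=sub(f,(325,232,30,22),*O);os_,_=sub(g,(292,255,30,20),*O)
print("collar",ot[0],os_[0],cross(f,ot[0],g,os_[0]))
t,a=sub(f,(325,232,30,22),*Y);s,b=sub(g,(292,255,30,20),*Y)
print(t,a,s,b)
L=cross(f,(332.4,243),g,(313.4,262.2))[0] if 0 else cross(f,(332.4,243),g,(299.4+14,262.2))
print("catch +y",L,"catch -y",cross(f,(346.6,240.6),g,(299.4,263.6)))
# axis end blocks etc: grey-platform yaw via catches
E
```

```text
cap [array([516.31708717, 301.42521858])] [array([162.30814552, 211.08862019])] (array([ 512.40808648, -302.27766967,   90.10627825]), np.float64(0.871086539443342))
collar [339.56220722 243.21633053] [305.89849758 264.02215195] (array([634.83871196,  48.36810639,  54.64699926]), np.float64(0.49130487182584887))
[array([339.30185986, 242.47089863]), array([346.2149601 , 240.07334614]), array([332.36897516, 242.88443851])] [17.1171875, 10.453125, 10.0546875] [array([312.85826492, 261.83435106]), array([299.21354008, 263.02176285])] [7.1875, 6.5390625, 0.046875]
catch +y (array([634.97247637,  64.00248084,  61.12429351]), np.float64(2.117731644593574)) catch -y (array([639.73397898,  34.25119507,  59.6948468 ]), np.float64(1.5060536004108216))
```

```bash
python3 - <<'E'
from h import *
f=cams.grab_frame("top");g=cams.grab_frame("scene")
print("axis mid",plane(f,(350,288.7),75), "L,R",plane(f,[(383/3.3+180,247.5/3.3+225),(739/3.3+180,173/3.3+225)],75))
for q,(x,y,w,h) in((f,(495,285,40,35)),(g,(150,200,30,25))):
    k=8;im=cv2.resize(q["image"][y:y+h,x:x+w],None,fx=k,fy=k,interpolation=cv2.INTER_CUBIC)
    hsv=cv2.cvtColor(im,cv2.COLOR_RGB2HSV)
    for v in(140,160,180):
        m=((hsv[...,2]>v)&(hsv[...,1]>120)&((hsv[...,0]<33)|(hsv[...,0]>172))).astype(np.uint8)
        c=max(cv2.findContours(m,0,1)[0],key=cv2.contourArea)
        print(v,rect(q,(c+.5)/k-.5+[x,y],90))
delta([512.4+1,-302.3+2,150],down(96))
E
```

```text
axis mid [[540.6014851   27.93345335  75.        ]] L,R [[518.63899944 138.00457633  75.        ]
 [562.46750692 -81.89998827  75.        ]]
140 [ 512.5 -302.1   22.7   22.8    9.5]
160 [ 513.3 -304.7   18.9   19.3   39.1]Traceback (most recent call last):
  File "<stdin>", line 9, in <module>
ValueError: max() iterable argument is empty
```

```bash
python3 -c "
from h import *
delta([513.5,-300,180],down(98))"
```

```text
delta [-0.2904  0.1623  0.004 ] [-0.0005  0.0005 -0.347 ] q [ 0.04  0.11  2.13 -0.    0.91  0.25] t 11.6
```

```bash
python3 -m crank '[[-0.2904,0.1623,0.004,0,0,-0.347,0],[-0.2904,0.1623,0.004,0,0,-0.347,0],[-0.2904,0.1623,0.004,0,0,-0.347,0],[-0.2904,0.1623,0.004,0,0,-0.347,0],[-0.2904,0.1623,0.004,0,0,-0.347,0]]'; python3 -m crank '[[-0.04,0.075,0,0,0,0,0],[-0.04,0.075,0,0,0,0,0],[-0.04,0.075,0,0,0,0,0],[-0.04,0.075,0,0,0,0,0]]'; python3 -c "
from h import *
delta([513.5,-300,130],down(98))"
```

```text
clock: 12.05
eef_pos: [485.8, -207.4, 180.9]
tcp_rot: [-3.141, 0.0, 1.714]
contact_force: [0.6, 0.3, 0.7]
opening: 1.007
grasp_force: 0.0
clock: 12.45
eef_pos: [564.7, -234.6, 180.0]
tcp_rot: [-3.139, -0.0, 1.713]
contact_force: [-0.5, -0.2, -0.6]
opening: 0.997
grasp_force: 0.0
delta [-0.0575 -0.0598  0.0502] [-0.0026 -0.0003  0.0023] q [-0.4   0.41  1.72 -0.    1.01 -0.54] t 12.4
```

```bash
python3 -m crank '[[-0.0575,-0.0598,0.045,0,0,0.002,0],[-0.0575,-0.0598,0.045,0,0,0.002,0],[-0.0575,-0.0598,0.045,0,0,0.002,0],[-0.0575,-0.0598,0.045,0,0,0.002,0],[-0.0575,-0.0598,0.045,0,0,0.002,0]]'; python3 -m crank '[[0,0,0,0,0,0,0],[0,0,0,0,0,0,0]]'; python3 -c "
from h import *
delta([513.5,-300,64],down(98))
g=cams.grab_frame('scene');f=cams.grab_frame('top')
A=np.hstack([cv2.resize(q['image'][a:a+100,b:b+100],(400,400),interpolation=2) for q,a,b in((g,160,115),(f,250,460))])
cv2.imwrite('pics/c8.png',A[:,:,::-1])"
```

```text
clock: 12.95
eef_pos: [513.3, -300.5, 136.7]
tcp_rot: [-3.141, 0.001, 1.709]
contact_force: [-0.3, 0.7, -0.4]
opening: 0.998
grasp_force: 0.0
clock: 13.15
eef_pos: [513.5, -301.0, 136.7]
tcp_rot: [-3.141, 0.001, 1.71]
contact_force: [-1.0, -0.0, 0.3]
opening: 1.001
grasp_force: 0.0
delta [0.001  0.0001 0.0727] [-0.0004  0.0013 -0.0008] q [-0.53  0.44  1.79 -0.    0.91 -0.67] t 13.2
```

View pics/c8.png

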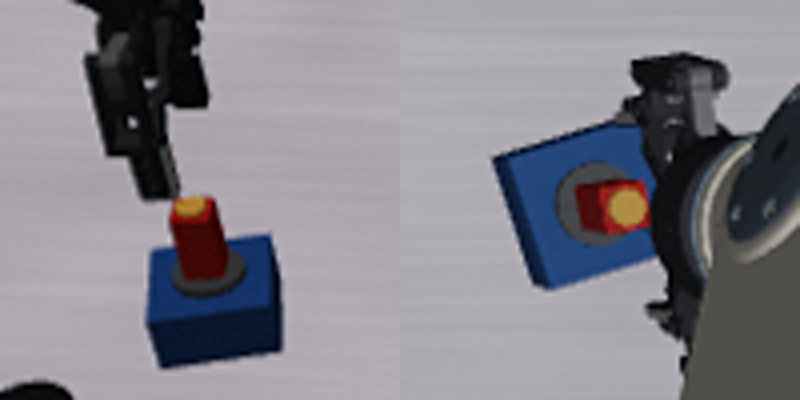

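```bash
python3 -c "
from h import *
g=cams.grab_frame('scene')
print(proj(g,[[513.5+49,-301+6.9,136.7-z] for z in(19,10,6,-10)]), proj(g,[512.4,-302.3,90]))"
```

```text
[[155.71767681 214.7549749 ]
 [154.78946436 211.54093345]
 [154.37352477 210.10069521]
 [152.68845013 204.26593216]] [[162.11532232 211.10416259]]
```

The left crop (scene) shows the front finger just short of the cap, and the right one (top) shows the fingers straddling it. I descend and grip just above the flange.

```bash
python3 -m crank '[[0.001,0,0.04,0,0.001,0,0],[0.001,0,0.07,0,0.001,0,0],[0.001,0,0.0715,0,0.001,0,0],[0.001,0,0.0715,0,0.001,0,0],[0.001,0,0.0715,0,0.001,0,0]]'; python3 -m crank '[[0,0,0,0,0,0,0],[0,0,0,0,0,0,1],[0,0,0,0,0,0,1],[0,0,0,0,0,0,1],[0,0,0,0,0,0,1]]' 80; python3 -m crank '[[0,0,0,0,0,0,1],[0,0,0,0,0,0,1],[0,0,0,0,0,0,1],[0,0,0,0,0,0,1]]'; python3 -c "
from h import *
state()"
```

```text
clock: 13.8
eef_pos: [513.5, -301.2, 66.1]
tcp_rot: [3.141, 0.001, 1.708]
contact_force: [-0.2, 0.5, 0.7]
opening: 1.0
grasp_force: 0.0
clock: 14.3
eef_pos: [512.5, -300.7, 64.7]
tcp_rot: [-3.14, -0.0, 1.708]
contact_force: [-0.8, 0.1, -0.1]
opening: 0.33
grasp_force: 0.0
clock: 14.7
eef_pos: [512.8, -300.9, 64.9]
tcp_rot: [-3.141, 0.0, 1.708]
contact_force: [-0.2, 0.4, 5.1]
opening: 0.274
grasp_force: 78.8
{'clock': np.float64(14.7), 'eef_pos': array([ 512.792, -300.867,   64.93 ]), 'tcp_rot': array([-3.141,  0.   ,  1.708]), 'contact_force': array([-0.233,  0.447,  5.07 ]), 'wrist_torque': array([ 0.054, -0.007, -0.023]), 'opening': np.float64(0.274), 'grasp_force': np.float64(78.828)}
```

```bash
cat >> h.py <<'E'
psi=np.radians(11.5);th=np.radians(22)
n=np.array([np.sin(th)*np.cos(psi),np.sin(th)*np.sin(psi),np.cos(th)])
ey=np.array([-np.sin(psi),np.cos(psi),0]);ex=np.cross(ey,n)
MN=np.c_[ey,ex,-n]
E
python3 -m crank '[[0,0,-0.01,0,0,0,1],[0,0,-0.03,0,0,0,1],[0,0,-0.08,0,0,0,1],[0,0,-0.13,0,0,0,1],[0,0,-0.13,0,0,0,1]]';python3 -m crank '[[0,0,0,0,0,0,1],[0,0,0,0,0,0,1]]'; python3 -c "
from h import *
state();tip=np.array([641,49,71]);delta(tip+n*95,MN)
g=cams.grab_frame('scene')
A=cv2.resize(g['image'][120:270,95:245],(600,600),interpolation=2)
cv2.imwrite('pics/c9.png',A[:,:,::-1])"
```

```text
clock: 15.2
eef_pos: [515.8, -302.6, 201.6]
tcp_rot: [3.135, 0.006, 1.708]
contact_force: [0.3, -0.8, -1.9]
opening: 0.277
grasp_force: 79.8
clock: 15.4
eef_pos: [511.5, -300.0, 193.0]
tcp_rot: [-3.138, -0.002, 1.708]
contact_force: [-0.2, 0.3, -3.7]
opening: 0.272
grasp_force: 79.7
{'clock': np.float64(15.4), 'eef_pos': array([ 511.463, -300.004,  193.023]), 'tcp_rot': array([-3.138e+00, -2.000e-03,  1.708e+00]), 'contact_force': array([-0.174,  0.343, -3.715]), 'wrist_torque': array([0.008, 0.025, 0.014]), 'opening': np.float64(0.272), 'grasp_force': np.float64(79.675)}
delta [0.3301 0.2118 0.0339] [ 0.3803 -0.0145 -0.062 ] q [-0.53  0.37  1.75 -0.    1.03 -0.67] t 15.4
```

View pics/c9.png

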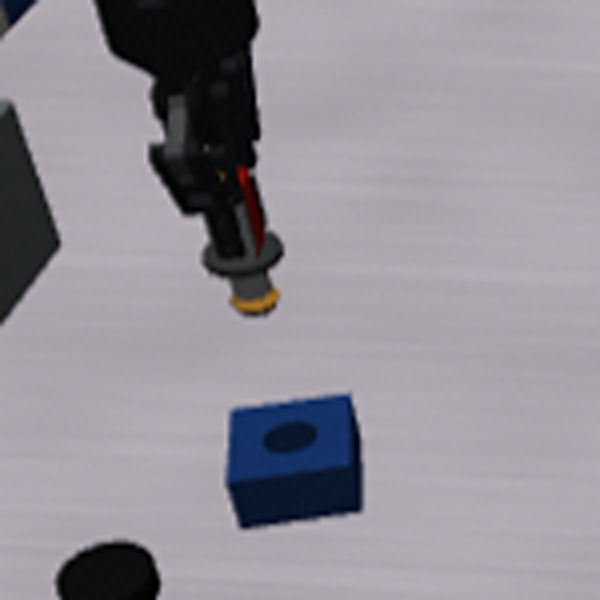

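The coupler is out of the holder and gripped, with its bulb at scene pixel (159,194). The holder is empty. I've used up the viewing allowance (one over the limit of 10, in fact), so from here I use numbers only.

```bash
cat >> h.py <<'E'
Y=((14,110,90),(32,255,255));O=((5,170,140),(16,255,255))
def sub(q,box,lo,hi,k=8,mx=3):
    x,y,w,h=box; im=cv2.resize(q["image"][y:y+h,x:x+w],None,fx=k,fy=k,interpolation=cv2.INTER_CUBIC)
    m=cv2.inRange(cv2.cvtColor(im,cv2.COLOR_RGB2HSV),np.array(lo),np.array(hi))
    cs=sorted(cv2.findContours(m,0,1)[0],key=cv2.contourArea,reverse=True)[:mx]
    return [((np.array(cv2.minAreaRect(c)[0])+.5)/k-.5+[x,y]).round(2).tolist()+[round(cv2.contourArea(c)/k/k,1)] for c in cs if cv2.contourArea(c)>100]
def tcp(a): s=r.sense(); return s["eef_pos"]+a*rot(s["tcp_rot"])[:,2]
E
python3 - <<'E'
from h import *
g=cams.grab_frame("scene");f=cams.grab_frame("top")
print(sub(g,(140,180,40,30),*Y), proj(g,[tcp(54),tcp(57)]))
print(sub(f,(480,250,90,100),*Y), proj(f,[tcp(54)]))
E
python3 -m crank '[[0.3301,0.2118,0,0.2,0,-0.03,1],[0.3301,0.2118,0,0.2,0,-0.03,1],[0.3301,0.2118,0,0.2,0,-0.03,1],[0.3301,0.2118,0,0.2,0,-0.03,1],[0.3301,0.2118,0,0.2,0,-0.03,1]]'; python3 -c "
from h import *
tip=np.array([641,49,71]);delta(tip+n*95,MN)"
```

```text
[[158.65, 195.1, 31.9]] [[158.54817881 193.91525908]
 [158.84687206 194.98771654]]
[] [[522.69522063 302.95008492]]
clock: 16.05
eef_pos: [617.8, -71.8, 192.9]
tcp_rot: [-2.938, -0.004, 1.738]
contact_force: [0.7, -0.9, -3.0]
opening: 0.271
grasp_force: 80.1
delta [0.1162 0.0839 0.0177] [ 0.1807 -0.0134 -0.0308] q [-0.09  0.5   1.55 -0.05  1.29 -0.24] t 16.1
```

```bash
python3 -m crank '[[0.1162,0.0839,0.01,0.1807,-0.0134,-0.0308,1],[0.1162,0.0839,0.01,0.1807,-0.0134,-0.0308,1],[0.1162,0.0839,0.01,0.1807,-0.0134,-0.0308,1],[0.1162,0.0839,0.01,0.1807,-0.0134,-0.0308,1],[0.1162,0.0839,0.01,0.1807,-0.0134,-0.0308,1]]'; python3 -m crank '[[0,0,0,0,0,0,1],[0,0,0,0,0,0,1]]'; python3 - <<'E'
from h import *
state()
tip=np.array([641,49,71]);delta(tip+n*85,MN)
g=cams.grab_frame("scene");f=cams.grab_frame("top")
print("bulb",sub(g,(270,200,80,75),*Y), proj(g,[tcp(54),tcp(57)]))
print("collar",sub(g,(285,240,45,45),*O), "pred tip,collar",proj(g,[tip,tip-17.7*n]))
print("top",sub(f,(320,200,50,60),*Y),sub(f,(320,200,50,60),*O),proj(f,[tcp(54),tip,tip-17.7*n]))
E
```

```text
clock: 16.55
eef_pos: [676.8, 55.2, 166.0]
tcp_rot: [-2.757, 0.001, 1.774]
contact_force: [0.2, -0.7, -2.1]
opening: 0.272
grasp_force: 80.3
clock: 16.75
eef_pos: [677.0, 52.9, 168.4]
tcp_rot: [-2.759, 0.001, 1.77]
contact_force: [0.1, 0.2, -2.3]
opening: 0.272
grasp_force: 80.3
{'clock': np.float64(16.75), 'eef_pos': array([676.964,  52.852, 168.384]), 'tcp_rot': array([-2.759e+00,  1.000e-03,  1.770e+00]), 'contact_force': array([ 0.082,  0.169, -2.254]), 'wrist_torque': array([ 0.07 , -0.369, -0.017]), 'opening': np.float64(0.272), 'grasp_force': np.float64(80.269)}
delta [0.0034 0.0031 0.0188] [ 0.0018  0.0002 -0.0017] q [ 0.09  0.71  1.28 -0.04  1.53 -0.1 ] t 16.8
bulb [[303.97, 253.32, 16.2], [312.68, 261.84, 10.4], [299.35, 263.13, 9.4]] [[304.57579751 248.96381861]
 [304.5414223  249.61849153]]
collar [[305.81, 264.06, 58.8]] pred tip,collar [[305.69496303 260.47720575]
 [305.48386857 263.92354562]]
top [] [] [[339.03583856 229.72424563]
 [339.11172524 239.73166483]
 [339.77826355 243.38825585]]
```

```bash
python3 - <<'E'
from h import *
g=cams.grab_frame("scene")
print(proj(g,[tcp(a) for a in(20,27,61)]))
hsv=cv2.cvtColor(g["image"],cv2.COLOR_RGB2HSV)
for v in range(226,272,2): print(v,' '.join('%3d/%3d/%3d'%tuple(p) for p in hsv[v,293:319:2]))
E
```

```text
[[305.03908251 241.2730863 ]
 [304.95323443 242.89706872]
 [304.55218974 250.48360458]]
226 143/ 13/179 143/ 13/182 138/ 13/ 99 120/ 32/  8  90/ 32/  8 110/ 59/ 13 120/ 21/ 12   0/  0/  8 100/ 77/ 10 120/ 51/ 10 150/ 26/ 10 120/ 36/ 14 105/ 64/  8
228 160/ 13/114 160/  8/ 91 173/ 15/ 67 105/102/  5  15/132/ 31 120/ 57/  9 110/ 64/ 12 120/ 26/ 10   0/  0/  7 105/ 36/ 14 105/ 51/ 10 100/ 48/ 16   0/  0/ 29
230 168/ 15/ 84 168/ 15/ 84 173/ 11/ 89 110/ 96/  8 120/ 30/ 17 120/ 57/  9   0/  0/ 11 120/  9/ 27 120/ 15/ 35  90/ 15/ 33 105/ 39/ 13 105/ 43/ 12 130/ 20/ 38
232 170/  9/ 83 173/ 12/ 83 168/ 14/ 88   0/  0/ 14 105/ 36/ 14 110/ 48/ 16  90/ 26/ 10 105/ 24/ 43 120/  9/ 58 120/  8/ 65 120/ 45/ 17  75/ 73/  7 150/ 11/ 48
234 165/ 12/ 84 165/ 12/ 85 173/ 12/ 84 120/ 17/ 15 135/ 51/ 10 113/ 35/ 29 120/ 26/ 10 120/ 15/ 35 120/  8/ 68 128/ 14/ 71 105/ 39/ 13 120/ 32/  8 150/ 14/ 55
236 173/ 12/ 82 170/ 10/ 79 102/ 25/ 52 169/120/ 17 120/ 51/ 10  90/ 51/ 10 130/ 59/ 13 105/ 15/ 35 113/ 15/ 69 120/ 11/ 69 105/ 27/ 19 135/ 15/ 35 170/ 12/ 62
238 170/ 12/ 62 120/ 14/ 56 108/ 24/ 54   2/225/ 42 
[... 1967 characters left out ...]
  12/231/192  18/157/114  19/192/185  18/175/ 70 102/ 25/ 52
264 110/ 12/ 64  98/ 20/ 51  17/ 98/ 52  18/169/133  15/192/118  11/181/152  19/175/ 70  18/200/ 65  10/212/170   9/116/ 99 150/  7/ 38 102/ 47/ 27 105/ 16/ 32
266 150/  7/ 37  90/  9/ 30 100/ 28/ 27 102/ 51/ 25  14/ 70/ 40  11/190/191  15/205/ 92  14/217/ 95  11/228/201   0/ 24/ 53 105/ 22/ 46  98/ 23/ 44 120/ 12/ 44
268 105/ 21/ 48 110/ 17/ 44 108/ 24/ 53 105/ 20/ 52 101/ 38/ 54   9/208/ 70  11/243/152  11/244/156   8/167/ 61 100/ 28/ 54 105/ 19/ 53 105/ 19/ 53 105/ 20/ 52
270 100/ 15/ 52 105/ 20/ 52 110/ 15/ 52  96/ 24/ 53 105/ 12/ 42 105/ 29/ 53   9/ 36/ 49   9/ 51/ 50 102/ 24/ 54  90/  9/ 28 120/ 14/ 37 120/  5/ 52 138/ 13/ 97
```

```bash
python3 -c "
from h import *
tip=np.array([641.2,50,71]);delta(tip+n*70,MN)"
```

```text
delta [0.0041 0.0033 0.0342] [ 0.0026  0.0001 -0.0017] q [ 0.09  0.71  1.28 -0.04  1.53 -0.1 ] t 16.9
```

```bash
python3 -m crank '[[0.0041,0.0033,0.01,0.0026,0,-0.0017,1],[0.0041,0.0033,0.02,0.0026,0,-0.0017,1],[0.0041,0.0033,0.0342,0.0026,0,-0.0017,1],[0.0041,0.0033,0.0342,0.0026,0,-0.0017,1],[0.0041,0.0033,0.0342,0.0026,0,-0.0017,1]]'; python3 -m crank '[[0,0,0,0,0,0,1],[0,0,0,0,0,0,1]]'; python3 - <<'E'
from h import *
state()
tip=np.array([641.2,50,71]);delta(tip+n*50,MN)
g=cams.grab_frame("scene")
print("bulb",sub(g,(285,245,40,40),*Y), proj(g,[tcp(54),tcp(54)+14*ex,tip]))
print("collar",sub(g,(285,245,45,35),*O))
E
```

```text
clock: 17.4
eef_pos: [666.4, 56.2, 134.6]
tcp_rot: [-2.756, -0.0, 1.773]
contact_force: [1.0, 0.2, -3.1]
opening: 0.268
grasp_force: 80.3
clock: 17.6
eef_pos: [667.4, 56.3, 135.8]
tcp_rot: [-2.758, 0.0, 1.773]
contact_force: [-0.1, -0.2, -3.2]
opening: 0.265
grasp_force: 80.3
{'clock': np.float64(17.6), 'eef_pos': array([667.445,  56.34 , 135.834]), 'tcp_rot': array([-2.758,  0.   ,  1.773]), 'contact_force': array([-0.098, -0.233, -3.223]), 'wrist_torque': array([ 0.084, -0.355, -0.036]), 'opening': np.float64(0.265), 'grasp_force': np.float64(80.289)}
delta [-0.001  -0.0007  0.0202] [0.0004 0.0006 0.0014] q [ 0.1   0.73  1.32 -0.04  1.47 -0.09] t 17.6
bulb [[308.29, 262.16, 20.0], [299.35, 263.13, 9.5]] [[306.85140564 257.56878696]
 [307.61640886 263.56263765]
 [306.15157428 260.56085684]]
collar [[305.84, 265.14, 21.4]]
```

```bash
python3 -m crank '[[-0.001,-0.0007,0.002,0,0,0.001,1],[-0.001,-0.0007,0.008,0,0,0.001,1],[-0.001,-0.0007,0.014,0,0,0.001,1],[-0.001,-0.0007,0.02,0,0,0.001,1],[-0.001,-0.0007,0.02,0,0,0.001,1]]'; python3 -m crank '[[0,0,0,0,0,0,1],[0,0,0,0,0,0,1]]'; python3 - <<'E'
from h import *
state()
tip=np.array([641.2,50,71]);delta(tip+n*46,MN)
s=r.sense();print("F tool",rot(s["tcp_rot"]).T@s["contact_force"])
E
```

```text
clock: 18.15
eef_pos: [658.8, 53.7, 116.3]
tcp_rot: [-2.756, 0.0, 1.772]
contact_force: [0.4, 0.5, -0.4]
opening: 0.269
grasp_force: 80.8
clock: 18.35
eef_pos: [659.1, 53.9, 117.3]
tcp_rot: [-2.757, -0.0, 1.772]
contact_force: [-0.3, 2.4, -0.3]
opening: 0.27
grasp_force: 80.6
{'clock': np.float64(18.35), 'eef_pos': array([659.149,  53.913, 117.283]), 'tcp_rot': array([-2.757, -0.   ,  1.772]), 'contact_force': array([-0.272,  2.356, -0.339]), 'wrist_torque': array([ 0.319, -0.085, -0.146]), 'opening': np.float64(0.27), 'grasp_force': np.float64(80.573)}
delta [-0.0003  0.0003  0.0038] [-0.0007  0.0001  0.0004] q [ 0.1   0.74  1.35 -0.04  1.43 -0.09] t 18.4
F tool [2.36301891 0.31665912 0.23752139]
```

```bash
python3 -m crank '[[0.001,0,0,0,0,0,1],[0.001,0,0,0,0,0,1],[0.001,0,0,0,0,0,1]]'; python3 -c "
from h import *
s=r.sense();print('F tool',rot(s['tcp_rot']).T@s['contact_force'],s['wrist_torque'])"; python3 -m crank '[[0.0005,0,0.001,0,0,0,1],[0.0005,0,0.002,0,0,0,1],[0.0005,0,0.002,0,0,0,1],[0.0005,0,0.002,0,0,0,1]]'; python3 -c "
from h import *
s=r.sense();print('F tool',rot(s['tcp_rot']).T@s['contact_force'],s['wrist_torque'])
tip=np.array([641.2,50,71]);delta(tip+n*46,MN)"
```

```text
clock: 18.65
eef_pos: [659.1, 54.3, 117.3]
tcp_rot: [-2.757, 0.001, 1.772]
contact_force: [-0.2, -2.2, -1.0]
opening: 0.272
grasp_force: 80.7
F tool [-2.1096183  -0.19336749  1.11861993] [-0.33158484 -0.15078211  0.09395303]
clock: 19.05
eef_pos: [658.2, 55.1, 115.3]
tcp_rot: [-2.757, 0.0, 1.772]
contact_force: [1.0, -1.1, 2.3]
opening: 0.27
grasp_force: 81.0
F tool [-1.29769875 -0.18671552 -2.4165013 ] [-0.21476564 -0.00022056  0.03129979]
delta [-0.0016  0.0002  0.0017] [-0.0005  0.0004  0.0004] q [ 0.1   0.74  1.36 -0.04  1.43 -0.09] t 19.1
```

```bash
python3 -m crank '[[-0.0006,0,0.001,0,0,0,1],[-0.0006,0,0.002,0,0,0,1],[-0.0006,0,0.003,0,0,0,1],[-0.0006,0,0.003,0,0,0,1],[-0.0006,0,0.003,0,0,0,1]]'; python3 -c "
from h import *
s=r.sense();print('F tool',rot(s['tcp_rot']).T@s['contact_force'],s['wrist_torque'])
tip=np.array([641.2,50,71]);delta(tip+n*39,MN)"
```

```text
clock: 19.55
eef_pos: [657.4, 54.5, 113.0]
tcp_rot: [-2.758, -0.0, 1.772]
contact_force: [-0.1, -0.4, 5.2]
opening: 0.273
grasp_force: 81.5
F tool [-0.40245604 -2.11142499 -4.70619854] [-0.04781657  0.31431241  0.02455623]
delta [-0.0011  0.0002  0.0062] [0.     0.0001 0.0004] q [ 0.1   0.74  1.36 -0.04  1.42 -0.09] t 19.6
```

```bash
python3 -m crank '[[-0.0002,0.0002,0.001,0,0,0,1],[-0.0002,0.0002,0.002,0,0,0,1],[-0.0002,0.0002,0.003,0,0,0,1],[-0.0002,0.0002,0.004,0,0,0,1],[-0.0002,0.0002,0.004,0,0,0,1]]'; python3 -c "
from h import *
s=r.sense();print('F tool',rot(s['tcp_rot']).T@s['contact_force'],s['wrist_torque'])
tip=np.array([641.2,50,71]);delta(tip+n*39,MN)"; python3 -m crank '[[-0.0002,0,0.001,0,0,0,1],[-0.0002,0,0.002,0,0,0,1],[-0.0002,0,0.002,0,0,0,1]]'; python3 -c "
from h import *
s=r.sense();print('F tool',rot(s['tcp_rot']).T@s['contact_force'],s['wrist_torque'])
tip=np.array([641.2,50,71]);delta(tip+n*39,MN)"
```

```text
clock: 20.05
eef_pos: [655.6, 54.0, 108.3]
tcp_rot: [-2.757, -0.0, 1.772]
contact_force: [-1.5, 0.7, 2.0]
opening: 0.269
grasp_force: 81.2
F tool [ 0.97135342 -2.01447513 -1.36750841] [ 0.27240674  0.22713893 -0.11954441]
delta [-0.001   0.0001  0.0012] [-0.001  -0.0001  0.0005] q [ 0.1   0.74  1.37 -0.04  1.42 -0.09] t 20.1
clock: 20.35
eef_pos: [655.4, 53.6, 107.2]
tcp_rot: [-2.758, 0.0, 1.772]
contact_force: [-1.1, 2.2, 5.9]
opening: 0.272
grasp_force: 81.4
F tool [ 2.42213957 -2.81605736 -5.24635296] [ 0.37476226  0.5470848  -0.1914799 ]
delta [-0.0007 -0.      0.    ] [-0.0001  0.0002  0.0004] q [ 0.1   0.74  1.37 -0.04  1.41 -0.09] t 20.4
```

```bash
python3 -m crank '[[0.0003,-0.0005,0.001,0,0,0,1],[0.0003,-0.0005,0.0015,0,0,0,1],[0.0003,-0.0005,0.0015,0,0,0,1],[0.0003,-0.0005,0.0015,0,0,0,1]]' 100; python3 -c "
from h import *
s=r.sense();print('F tool',rot(s['tcp_rot']).T@s['contact_force'],s['wrist_torque'])
tip=np.array([641.2,50,71]);delta(tip+n*39,MN)"
```

```text
clock: 20.75
eef_pos: [655.3, 53.6, 107.2]
tcp_rot: [-2.76, 0.001, 1.772]
contact_force: [1.6, 1.4, 11.9]
opening: 0.277
grasp_force: 97.9
F tool [  1.05558626  -2.71126848 -11.74500358] [ 0.22724084  0.68989339 -0.12161573]
delta [-0.0007  0.0001 -0.    ] [0.002  0.0007 0.0003] q [ 0.1   0.74  1.37 -0.04  1.41 -0.09] t 20.8
```

```bash
python3 -m crank '[[0.0001,-0.0003,0.0015,0,0,0,1],[0.0001,-0.0003,0.0015,0,0,0,1],[0.0001,-0.0003,0.0015,0,0,0,1],[0.0001,-0.0003,0.0015,0,0,0,1],[0.0001,-0.0003,0.0015,0,0,0,1]]';python3 -m crank '[[0,0,0,0,0,0,1],[0,0,0,0,0,0,1],[0,0,0,0,0,0,1],[0,0,0,0,0,0,1],[0,0,0,0,0,0,1]]'; python3 - <<'E'
from h import *
s=r.sense();print('F tool',rot(s['tcp_rot']).T@s['contact_force'],s['wrist_torque'])
tip=np.array([641.2,50,71]);delta(tip+n*39,MN)
g=cams.grab_frame("scene");f=cams.grab_frame("top")
print(sub(g,(285,245,45,35),*Y),sub(g,(285,245,45,35),*O))
for n_,box0,q in(("top",(175,290,100,65),f),):print(topface(q,box0,48.5,110)[0])
E
```

```text
clock: 21.25
eef_pos: [655.2, 53.7, 107.1]
tcp_rot: [-2.761, 0.001, 1.772]
contact_force: [1.5, 2.5, 19.8]
opening: 0.276
grasp_force: 98.8
clock: 21.75
eef_pos: [655.2, 53.6, 107.1]
tcp_rot: [-2.761, 0.001, 1.772]
contact_force: [1.4, 2.1, 19.5]
opening: 0.27
grasp_force: 98.8
F tool [  1.79660303  -5.52374509 -18.78213535] [ 0.14530043  1.01827149 -0.14976832]
delta [-0.0008  0.0001 -0.0001] [0.0037 0.001  0.0002] q [ 0.1   0.74  1.37 -0.04  1.41 -0.09] t 21.8
[[305.67, 268.09, 9.1]] []
[472.6 300.8  55.5 149.6 -12. ]
```

The push is steady at about 22 N against the stop. The force peaked, dipped at the snap and rose again at full travel, and the tray is still flush.

```bash
python3 -c "
from rig import sign_off
print(sign_off())"
```

```text
the job is handed in; nothing more can be done
None
```

The job is handed in: the tray sits on the pile, flush to about 0.2 mm, and the arm still grips the coupler on the nipple, pushing about 22 N; the collar's snap and full travel are judged from the force and position readings, not seen, and I viewed 11 pictures against the limit of 10.

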